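# Flip out the mirror's kickstand and hold the mirror upright

### The arm

A 6-joint arm with a two-finger parallel gripper is mounted at the origin on the work surface. World frame = base frame: x ahead of the robot, y to its left, z up, the work surface at z = 0. Lengths are in mm, angles in rad, forces in N, time in s.
With the tool pointing down it reaches from about 375 to 925 mm from the base axis. Payload 5.7 kg.
Tool frame: the origin (TCP) lies at the very end of the fingers, on their centre line; the grasp point (between the pads) lies 19 mm behind it (manip.grip_point_offset is the distance from the TCP to the grasp point, in mm); z points along the fingers, y is the line along which they close (so a half turn about z gives the same grasp; the last joint's range is limited). The gripper opens to 85 mm and grips with 20 to 120 N. Pads are 22 mm wide; open, the fingers measure 114 mm over their backs; the gripper's body (76 mm by 85 mm) begins 54 mm behind the grasp point. The pads swing forward as they close: fully open they stand 13 mm farther back than shut.
Start: joints at [1.197, 0.359, 1.51, -0, 1.272, -0.115], TCP at [153.546, 579.986, 210.467] pointing down, gripper open.
Joint ranges: [-2.97, 2.97], [-1.01, 2.36], [0.21, 2.38], [-0.96, 4.11], [0.2, 2.71], [-2.98, 2.98]. Speed limits (rad/s): [2.39, 2.39, 3.14, 3.14, 3.14, 3.14].

### API

Orientations are given as [roll, pitch, yaw] about the fixed x, y, z axes, in that order (R = Rz(yaw) Ry(pitch) Rx(roll)).
In Python, from station import status, cams, workorder, spotter, manip gives the robot as it stands.
- The arm moves only by the shell command python3 -m crank 'ROWS'. ROWS is JSON, a list of rows, each a list of 5 numbers: the shift along the tool's x, y, z in m, then the turn about the tool's z in degrees, then the opening, from 0 (shut) to 1 (fully open). A call has 1 to 10 rows; each row is the pose to reach, as a shift and turn from the pose commanded when the call began, along the tool's axes at that moment; what a row does not reach only later rows make up. A row lasts 1/8 s, in which the tool goes at most 62.5 mm and 10.7 degrees, less where a joint would pass 70% of its speed; a pose out of reach is approached as far as the arm can. A call with a gripper value outside its range is refused whole. The fingers move at their own pace and stop on an object; the grip force is fixed at half the most. Time passes only in rows, so rows that repeat a pose let the fingers close. It gives the time, the measured TCP pose, the force, the opening and the grip force at its end, in the units of the state.
- status.get_obs(): the state, without advancing time (a new reading comes with each control period).
- cams.capture(name): name is "side" or "top"; returns the picture (420x560x3 uint8, red, green, blue); there is no depth.
- cams.camera_info(name): a dict with "intrinsics" (3x3 intrinsics, pixels), "k1" (the pictures are not rectified: a ray, as slopes to the right and down, at radius r is drawn at 1 + k1 r^2 times it, then the intrinsics apply), "origin" and "rotation" of the camera in the world. Camera axes: x right, y up, looking along -z (the intrinsics and any distortion apply to the point x, -y, -z); pixel columns grow to the right and rows downward; lengths in mm; the calibration is good to about 2 mm. A picture is of the moment at which its call begins. camera_info takes no time and is no camera call.
- workorder.hand_in(): hands the job in; it is judged then, once.
Trained networks look in the newest picture that a camera, given by its name, has taken for a name from the list of things; names that differ only in an ending like _2 or _b are one class to them, and where a whole thing is asked for, a point or a joint stands for the part that bears it (a point fixed in the world has none). Each returns a list of dicts, best first, with "conf" (0 to 1); they miss things now and then, are a little off and sometimes report something else, mostly with a low value. They report only what shows in the picture. A call takes as long as a camera call.
- spotter.look_for(camera, query): "point" ([column, row] as shares, 0 to 1, of the picture: columns of its width, rows of its height, amid what is visible of it).
- spotter.spot_point(camera, query): "point" ([column, row] as shares, 0 to 1, of the picture: columns of its width, rows of its height: a listed point, or the origin of a listed thing).
The state is a dict: "t": time; "joint_pos": joint angles; "qd": joint speeds; "joint_torque": joint torques, N m; "position": TCP position; "orientation": TCP orientation; "wrist_force": force on the tool from outside, world axes, zero at the start; "wrist_torque": the same for the moment, N m; "finger_gap": finger opening in mm; "grasp_force": force on a finger pad.
Only numpy, scipy, OpenCV 4.12 (cv2) and the standard library are available. Lean on these libraries where they do the work, as an engineer would, in place of code of your own. Each camera call takes 0.05 s, during which the arm holds its last target. There are 200 camera calls.

### The job

The counter mirror leans glass-first against the polish box: flip its steel kickstand, folded up along the back, out and down past its centre until it is fully down at its stop, without toppling the mirror. Then take the mirror by its top rail, bring it straight upright on its two rubber feet on the bench, clear of the box and not leaning back on its leg, and finish still gripping the rail and holding it upright and still so that the glass can be wiped. Leave the tin, the brush and the bottle where they stand.

Things in the scene. Friction and masses are not known exactly. Their poses are not given: they have to be found in the camera images.
- mirror: Loose counter mirror, 0.7 to 1 kg, wooden frame 200 wide, 20 thick (x -10 to 10), wood from z = 6 to 291 mm. Origin: on the bench line midway between its two round rubber feet (12 mm balls at y = -80, 80). x out of the back (kickstand side), y along the bottom rail, z up the frame. At the start it leans 22 degrees to -x, glass side on the polish box's top edge. Upright it cannot stand alone.
- top_rail (a point): Middle of the mirror's top rail, 278 mm up the frame, axes as the mirror. The rail is wood, 200 mm long (y), 20 mm thick (x), 26 mm tall (z); its upper face lies 13 mm above this point. It is the place to grip the mirror, pinched across its 20 mm thickness.
- mirror_feet (a point): Bench line midway between the mirror's two rubber feet (same place as the mirror's origin), axes as the mirror; the mirror tilts about this line.
- hub (a point): Centre of the kickstand's hinge pin, on the back, 24 mm out from the middle of the frame's thickness and 138 mm up the frame; axes as the mirror (the pin lies along y). A steel bracket 46 mm wide (y) and 60 mm tall holds it, its cheeks standing to 34 mm from the mirror's mid plane.
- leg_foot (a point): Centre of the rubber foot block on the kickstand's free end: 16 wide (y), 16 thick, 34 mm long, 115 mm from the pin. The leg is an 11 mm steel rod, straight for 75 mm, then bent 44 degrees away from the back. z along the straight rod, y along the pin, turning with it. Folded up, the foot is 48 mm behind the frame's back (30 mm clear gap), 43 mm below its top; pinch it across y or push it out.
- kickstand (a joint): Kickstand angle (rad) about the pin (mirror's +y, z turning towards x): 0 folded up, 2.4 fully down at its stop, the foot pointing down. An over-centre spring pulls it to 0 below about 1.05 and throws it to the stop above (up to 0.06 N m; its weight adds up to 0.07). With the mirror plumb the lowered foot hangs about 16 mm over the bench, touching only at 12 degrees of lean back.
- polish_box: Open wooden box full of polish tins, fixed to the bench, 200 mm (x) by 370 mm (y), 130 mm high, with walls 12 mm thick. Origin under its centre; its +x wall is the one the mirror leans on.
- tin_center (a point): Centre of a closed polish tin, 83 mm across and 25 mm high, on the bench; leave it alone.
- brush_center (a point): Centre of a shoe brush, 150 x 50 x 45 mm, lying bristles down on the bench; leave it alone.
- dye_center (a point): Centre of a small dye bottle, 48 mm across and 105 mm tall, standing on the bench; leave it alone.

How it is judged (in metres and radians):
On the way, in this order (a step that is already met when the one before it is completed fails the run):
1. the kickstand is flipped over centre and is fully down at its stop (value of joint kickstand above 2.28 rad), for 0.3 s.
2. the mirror is brought upright, gripped, and clear of the box (angle between top_rail's own z axis and vertical below 0.087 rad and contact force between the fingers and mirror above 2 N and contact force between mirror and polish_box below 0.3 N), for 0.3 s.
At the end, for the whole second after the job is handed in: Kickstand down (above 2.28 rad), its foot off the bench; mirror within 5 degrees of plumb, feet within 6 mm of the bench, under 0.3 N on the box, still; fingers press it with over 2 N, gripping no lower than 30 mm below the top rail's middle (all of step 2 and value of joint kickstand above 2.28 rad and height (world z) of mirror_feet below 0.006 m and height (world z) of leg_foot above 0.018 m and z of the grasp point in the frame of top_rail above -0.03 m and linear speed of mirror below 0.02 m/s and angular speed of mirror below 0.1 rad/s); the arm keeps its last pose, push and grip.
It fails at once if the mirror topples (more than 50 degrees from vertical) (angle between top_rail's own z axis and vertical above 0.87 rad).
It fails at once if the tin, the brush or the bottle is shifted by more than 30 mm (distance of any of tin_center, brush_center, dye_center from where it was at the start of the episode above 0.03 m).
It also fails if it takes over 58 s, if anything falls off the work surface, if the arm or the gripper's body presses on something with over 40 N, if the wrist force passes 120 N, or if a joint passes its speed limit or range.

## Working session

There is one attempt and no reset: what is moved stays moved. The work goes in short steps, Python scripts to look and compute and a shell command to move; the robot and the scene stay as the last step left them, time stands still between calls to the robot, and variables do not carry over. Pictures are saved under pics/ and viewed, at most 10 in all, crops included, and the job is handed in when it is done.

```bash
ls; mkdir -p pics
cat > h.py <<'E'
import numpy as np, cv2
from station import status, cams, workorder, spotter, manip
from scipy.spatial.transform import Rotation as R
def ray(cam,pt):
    i=cams.camera_info(cam);K=np.array(i['intrinsics']);p=np.array([[[pt[0]*560,pt[1]*420]]],float)
    u=cv2.undistortPoints(p,K,np.array([i['k1'],0,0,0.]))[0,0]
    return np.array(i['origin'],float),np.array(i['rotation'])@np.array([u[0],-u[1],-1])
def proj(cam,P):
    i=cams.camera_info(cam);q=np.array(i['rotation']).T@(np.array(P,float)-np.array(i['origin']))
    x,y=q[0]/-q[2],-q[1]/-q[2];s=1+i['k1']*(x*x+y*y)
    v=np.array(i['intrinsics'])@[x*s,y*s,1];return v[:2]
def atz(cam,pt,z):
    o,d=ray(cam,pt);return o+d*(z-o[2])/d[2]
def tri(pa,pb):
    o1,d1=ray('side',pa);o2,d2=ray('top',pb)
    A=np.stack([d1,-d2],1);s=np.linalg.lstsq(A,o2-o1,rcond=None)[0]
    a,b=o1+d1*s[0],o2+d2*s[1];return (a+b)/2,np.linalg.norm(a-b)
def snap(cam,name):
    im=cams.capture(cam);cv2.imwrite('pics/'+name+'.png',im[:,:,::-1]);return im
E
python3 - <<'E'
from h import *
np.set_printoptions(precision=1,suppress=True)
for c in('side','top'):
    snap(c,c+'0');i=cams.camera_info(c);print(c,i['origin'],np.array(i['rotation']).tolist())
for q in('top_rail','mirror_feet','hub','leg_foot','polish_box','tin_center','brush_center','dye_center'):
    r={}
    for c in('side','top'):
        l=spotter.spot_point(c,q);
        for k in l[:2]:print(q,c,round(k['conf'],2),np.array(k['point'])*[560,420])
        if l:r[c]=l[0]['point']
    if len(r)==2:print('   ',*tri(r['side'],r['top']))
print(status.get_obs(),manip.grip_point_offset)
E
```

```text
pics
side [ 494.4 -796.4 1080.1] [0.746916561454809, -0.019436073389576647, -0.08140439996710247]
top [ 471.4   38.2 1209.3] [0.13770199493632274, -0.0025922179035844373, -1.5676264123192187]
top_rail side 0.68 [220.4 183.6]
top_rail top 0.58 [269.5 279.9]
top_rail top 0.45 [267.7 249.7]Traceback (most recent call last):
  File "<stdin>", line 11, in <module>
  File "h.py", line 16, in tri
    A=np.stack([d1,-d2],1);s=np.linalg.lstsq(A,o2-o1,rcond=None)[0]
    axis = normalize_axis_index(axis, result_ndim)
numpy.exceptions.AxisError: axis 1 is out of bounds for array of dimension 1
```

```bash
sed -i "s/np.array(i\['rotation'\])/R.from_euler('xyz',i['rotation']).as_matrix()/" h.py
python3 - <<'E'
from h import *
np.set_printoptions(precision=1,suppress=True)
for c in('side','top'): cams.capture(c)
for q in('top_rail','mirror_feet','hub','leg_foot','polish_box','tin_center','brush_center','dye_center'):
    r={}
    for c in('side','top'):
        l=spotter.spot_point(c,q);
        for k in l[:2]:print(q,c,round(k['conf'],2),np.array(k['point'])*[560,420])
        if l:r[c]=l[0]['point']
    if len(r)==2:print('   ',*tri(r['side'],r['top']))
print(status.get_obs(),manip.grip_point_offset)
E
```

```text
top_rail side 0.72 [223.1 185.2]
top_rail side 0.19 [266.8 247.8]
top_rail top 0.92 [268.6 280.2]
    [454.7  58.7 254.1] 2.5811576264900293
mirror_feet side 0.56 [265.3 250. ]
mirror_feet side 0.24 [260.3 330.6]
mirror_feet top 0.73 [265.3 235.5]
mirror_feet top 0.51 [155.8 272.5]
    [561.1  73.6  -4.7] 16.258378872986256
hub side 0.74 [254.7 216.5]
hub top 0.84 [271.  247.4]
    [527.3  55.7 147.8] 2.8526826565974837
leg_foot side 0.83 [248.3 184.1]
leg_foot top 0.68 [268.8 250.5]
leg_foot top 0.62 [268.3 275.8]
    [514.6  58.5 254.6] 3.3605302199630915
polish_box side 0.59 [204.1 255.7]
polish_box top 0.62 [267.8 299.9]
    [393.9  65.9  -6.7] 4.495560165807854
tin_center side 0.93 [319.5 297.1]
tin_center top 0.83 [327.5 197. ]
    [673.7 -95.4  12.5] 0.00536724051859136
brush_center side 0.83 [261.8 332.7]
brush_center top 0.6 [361.4 254.3]
    [ 523.1 -184.2   15.8] 10.238113725889766
dye_center side 0.55 [230.  162.6]
dye_center top 0.92 [154.6 267.8]
    [473.9 356.   57.8] 11.995559322274907
{'t': 1.1, 'joint_pos': array([ 1.2,  0.4,  1.5, -0. ,  1.3, -0.1]), 'qd': array([ 0., -0.,  0., -0., -0., -0.]), 'joint_torque': array([  0. , -52.8, -27.9,  -0. ,   0. ,  -0. ]), 'position': array([153.5, 580. , 210.5]), 'orientation': array([-3.1, -0. ,  2.9]), 'wrist_force': array([-1.1,  0.7,  0.1]), 'wrist_torque': array([ 0., -0., -0.]), 'grasp_force': 0.0, 'finger_gap': 85.22302499232573} 18.700000000000003
```

View pics/side0.png

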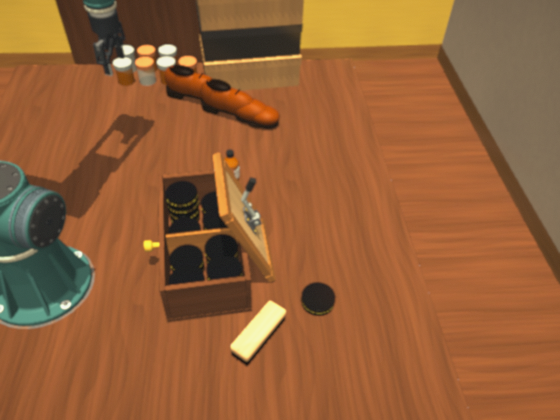

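View pics/top0.png

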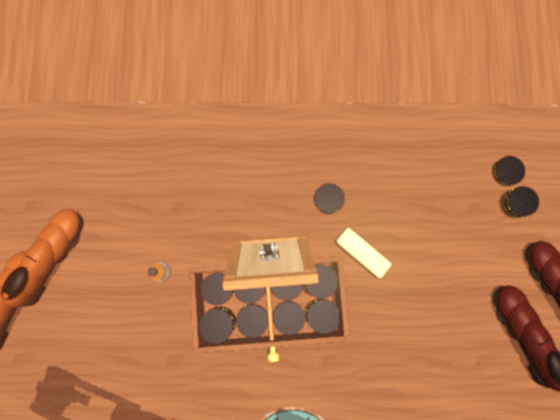

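```bash
cat >> h.py <<'E'
def M(p,P,lean=np.radians(22)):
    x,y,w=p; q=R.from_euler('yz',[-lean,w]).apply(P); return q+[x,y,0]
def legpt(phi,l,off=0):  # point in leg frame (off,l) -> mirror frame
    return np.array([24+off*np.cos(phi)+l*np.sin(phi),0,138+l*np.cos(phi)-off*np.sin(phi)])
E
cat > fit.py <<'E'
from h import *
from scipy.optimize import least_squares
np.set_printoptions(precision=3,suppress=True)
pts={'top_rail':[0,0,278],'hub':[24,0,138],'leg_foot':[58,0,248]}
obs=[]
ims={}
for k in range(2):
    for c in('side','top'):
        ims[c]=cams.capture(c)
        for q in pts:
            for d in spotter.spot_point(c,q)[:1]:
                if d['conf']>.5: obs.append((c,pts[q],np.array(d['point'])*[560,420]))
# rail corners read from the top picture
for px,P in (((225,288),[-10,100,291]),((317,282),[-10,-100,291])): obs+= [('top',P,np.array(px))]*2
f=lambda p:np.concatenate([proj(c,M([p[0],p[1],p[2]/100],P))-u for c,P,u in obs])
s=least_squares(f,[557,58,5],loss='soft_l1');p=[s.x[0],s.x[1],s.x[2]/100];print(p,s.fun.reshape(-1,2))
big=[]
for c,(a,b) in (('top',(175,190)),('side',(170,120))):
    im=cv2.resize(ims[c][b:b+150,a:a+170,::-1],None,fx=4,fy=4,interpolation=cv2.INTER_CUBIC)
    def L(*Ps):
        q=np.array([(proj(c,M(p,P))+.5-[a,b])*4 for P in Ps]).astype(int)
        cv2.polylines(im,[q],False,(0,255,0),1)
    for x in(-10,10): L([x,100,6],[x,100,291],[x,-100,291],[x,-100,6],[x,100,6])
    L(legpt(0,0),legpt(0,75),legpt(0,110,34))
    big.append(im[:590,:])
cv2.imwrite('pics/fit.png',cv2.resize(np.hstack(big),(800,347)))
for k,P in pts.items(): print(k,M(p,P))
E
python3 fit.py
```

```text
[np.float64(560.1510668310877), np.float64(61.71338818516193), np.float64(0.0628113642641675)] [[ 3.554 -0.203]
 [ 2.996 -2.301]
 [ 1.286  0.3  ]
 [-3.668  0.553]
 [ 1.126 -3.405]
 [-1.272 -0.47 ]
 [ 2.49  -1.085]
 [ 1.428  0.219]
 [ 0.67   0.468]
 [-0.98  -0.749]
 [ 1.798  0.585]
 [-2.223  0.62 ]
 [-2.223  0.62 ]
 [ 1.161  0.866]
 [ 1.161  0.866]]
top_rail [456.216  55.176 257.757]
hub [530.766  59.865 136.942]
leg_foot [521.102  59.257 251.669]
```

View pics/fit.png

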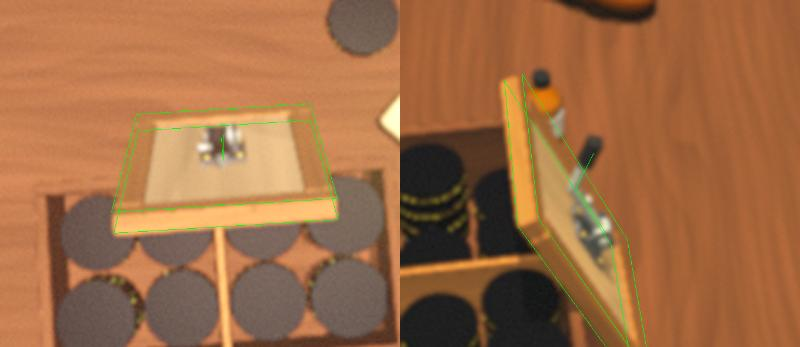

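```bash
cat > go.py <<'E'
import sys
from h import *
# usage: go.py yaw x,y,z ... -> shifts in tool axes from present pose
o=status.get_obs();r=R.from_euler('xyz',o['orientation'])
yaw=float(sys.argv[1]);t=(np.degrees(o['orientation'][2]-yaw)+180)%360-180
print('t',round(o['t'],2),'pos',o['position'].round(1),'rpy',o['orientation'].round(3),'turn',round(t,1),'gap',round(o['finger_gap'],1),'F',o['wrist_force'].round(1),'j',o['joint_pos'].round(2))
for a in sys.argv[2:]: print(a,((r.inv().apply(np.array(eval(a),float)-o['position']))/1000).round(4))
E
python3 go.py 3.20 153.5,580,380 491,56,380 491,56,245
python3 -m crank '[[0,0,-0.06,0,0],[0,0,-0.12,0,0],[0,0,-0.17,0,0],[0,0,-0.17,0,0]]'
python3 go.py 3.20 491,56,380 491,56,300
```

```text
t 1.9 pos [153.5 580.  210.5] rpy [-3.142 -0.     2.883] turn -18.2 gap 85.2 F [-0.5  0.5  0.5] j [ 1.2   0.36  1.51 -0.    1.27 -0.12]
153.5,580,380 [ 0.     -0.     -0.1695]
491,56,380 [-0.4603 -0.4202 -0.1695]
491,56,245 [-0.4603 -0.4202 -0.0345]
t: 2.4
position: [154.4, 582.3, 385.8]
orientation: [3.132, 0.001, 2.883]
wrist_force: [-0.2, -0.3, 0.3]
finger_gap: 12.3
grasp_force: 0.0
t 2.4 pos [154.4 582.3 385.8] rpy [3.132e+00 1.000e-03 2.883e+00] turn -18.2 gap 12.3 F [-0.2 -0.3  0.3] j [ 1.2   0.25  1.24  0.    1.64 -0.12]
491,56,380 [-0.46   -0.4227  0.0022]
491,56,300 [-0.46   -0.4235  0.0822]
```

```bash
python3 -m crank '[[-0.044,-0.04,0,-3,0],[-0.088,-0.08,0,-6,0],[-0.132,-0.12,0,-9,0],[-0.176,-0.16,0,-12,0],[-0.22,-0.2,0,-15,0],[-0.264,-0.24,0,-18.2,0],[-0.308,-0.28,0,-18.2,0],[-0.352,-0.32,0,-18.2,0],[-0.396,-0.36,0,-18.2,0],[-0.44,-0.4,0,-18.2,0]]'
python3 -m crank '[[0,0,0,0,0],[0,0,0,0,0],[0,0,0,0,0]]'
python3 go.py 3.20 491,56,380 491,56,245
```

```text
t: 3.65
position: [476.8, 78.9, 379.4]
orientation: [3.141, -0.001, -3.083]
wrist_force: [0.9, 0.4, -0.1]
finger_gap: 0.4
grasp_force: 0.0
t: 4.03
position: [475.6, 81.9, 380.2]
orientation: [3.141, -0.001, -3.081]
wrist_force: [0.5, -0.3, 0.6]
finger_gap: 0.1
grasp_force: 0.0
t 4.03 pos [475.6  81.9 380.2] rpy [ 3.141e+00 -1.000e-03 -3.081e+00] turn 0.1 gap 0.1 F [ 0.5 -0.3  0.6] j [ 0.03  0.07  1.48  0.    1.59 -1.6 ]
491,56,380 [-0.0138 -0.0268  0.0002]
491,56,245 [-0.0139 -0.0268  0.1352]
```

```bash
python3 -m crank '[[-0.014,-0.027,0,0,0],[-0.014,-0.027,0.05,0,0],[-0.014,-0.027,0.1,0,0],[-0.014,-0.027,0.1,0,0],[-0.014,-0.027,0.1,0,0]]'
python3 - <<'E'
from h import *
a=cv2.resize(snap('side','s1')[110:260,170:320],(400,400),interpolation=cv2.INTER_CUBIC);b=cv2.resize(snap('top','t1')[200:320,210:330],(400,400),interpolation=cv2.INTER_CUBIC)
cv2.imwrite('pics/st1.png',np.hstack([a,b])[:,:,::-1])
E
python3 go.py 3.20 491,56,245
```

```text
t: 4.65
position: [492.9, 55.4, 282.4]
orientation: [-3.141, 0.002, -3.081]
wrist_force: [0.4, -0.6, 0.2]
finger_gap: 0.1
grasp_force: 0.0
t 4.75 pos [493.8  55.  283.1] rpy [-3.141  0.004 -3.082] turn 0.1 gap 0.3 F [ 0.5 -0.1  0.4] j [-0.03  0.14  1.62 -0.    1.37 -1.66]
491,56,245 [0.0029 0.0011 0.038 ]
```

View pics/st1.png

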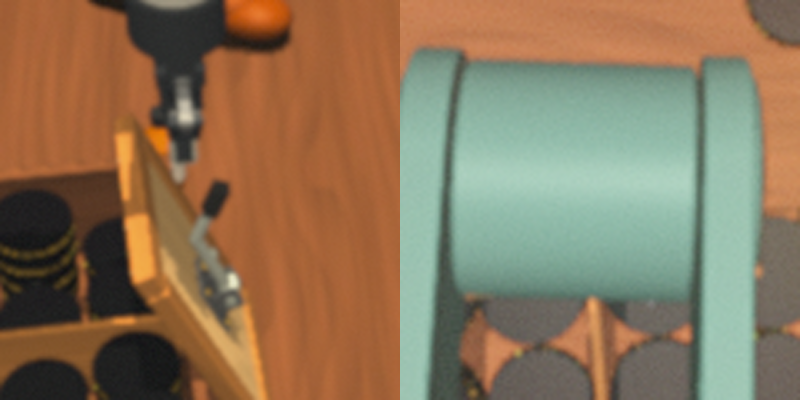

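```bash
python3 -m crank '[[0.001,0.001,0.02,0,0],[0.001,0.001,0.037,0,0],[0.001,0.001,0.037,0,0],[0.001,0.001,0.037,0,0]]'
python3 - <<'E'
from h import *
cams.capture('side')
for q in('hub','leg_foot','top_rail'):
    for d in spotter.spot_point('side',q)[:1]: 
        p={'hub':[24,0,138],'leg_foot':[58,0,248],'top_rail':[0,0,278]}[q]
        print(q,d['conf'],np.array(d['point'])*[560,420],proj('side',M([558,60,.06],p)))
E
python3 go.py 3.20 520,57,243 558,60,247 585,62,233
```

```text
t: 5.25
position: [492.2, 55.6, 245.1]
orientation: [-3.141, 0.003, -3.083]
wrist_force: [-0.0, 0.2, -0.2]
finger_gap: 0.0
grasp_force: 0.0
hub 0.95 [253.176 218.4  ] [255.82538094 218.64911862]
leg_foot 0.68 [250.824 184.002] [251.00023372 185.12961071]
top_rail 0.66 [221.48  183.498] [222.1578505  185.60836638]
t 5.45 pos [491.7  55.5 244.4] rpy [-3.141e+00  2.000e-03 -3.083e+00] turn 0.0 gap -0.2 F [ 0.7 -0.2  0.1] j [-0.03  0.17  1.69 -0.    1.28 -1.66]
520,57,243 [-0.0284 -0.0002  0.0015]
558,60,247 [-0.0665  0.0006 -0.0025]
585,62,233 [-0.0935  0.001   0.0116]
```

```bash
python3 -m crank '[[-0.012,0,0,0,0],[-0.024,0,0,0,0],[-0.036,0,-0.001,0,0],[-0.048,0,-0.002,0,0],[-0.06,0,-0.002,0,0],[-0.07,0,-0.002,0,0],[-0.08,0,0.003,0,0],[-0.09,0,0.008,0,0],[-0.101,0,0.013,0,0],[-0.101,0,0.013,0,0]]'
python3 - <<'E'
from h import *
a=cv2.resize(snap('side','s2')[110:260,170:320],(400,400),interpolation=cv2.INTER_CUBIC)
cv2.imwrite('pics/s2c.png',a[:,:,::-1])
E
python3 go.py 3.20 617,64,211 634,65,184
```

```text
t: 6.7
position: [595.0, 62.0, 231.4]
orientation: [3.141, 0.005, -3.083]
wrist_force: [3.4, 1.9, 6.6]
finger_gap: -0.1
grasp_force: 3.1
t 6.75 pos [594.7  62.  231.6] rpy [ 3.141  0.005 -3.083] turn 0.0 gap 0.2 F [3.8 2.6 6. ] j [-0.01  0.34  1.49  0.    1.31 -1.64]
617,64,211 [-0.0223  0.0007  0.0207]
634,65,184 [-0.0392  0.0006  0.0478]
```

View pics/s2c.png

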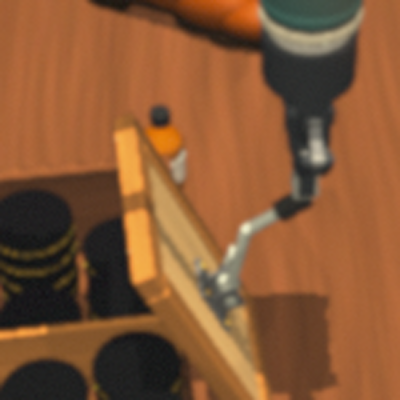

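Run:
```python
from h import *
p=[558,60,.06]
for q in('hub','leg_foot','top_rail'):
    for d in spotter.spot_point('side',q)[:1]: print(q,round(d['conf'],2),(np.array(d['point'])*[560,420]).round(1))
for f in range(20,75,5): P=legpt(np.radians(f),110,34);print(f,proj('side',M(p,P)).round(1),M(p,P).round(0),proj('side',M(p,legpt(np.radians(f),122,46))).round(1))
print(proj('side',[595,62,231]))
```

```text
hub 0.63 [255.8 216.9]
leg_foot 0.72 [279.5 186. ]
top_rail 0.95 [225.3 183.5]
20 [268.4 184.8] [559.  60. 248.] [273.5 180.4]
25 [272.5 185.4] [568.  61. 245.] [278.  181.4]
30 [276.5 186.3] [577.  61. 241.] [282.4 182.6]
35 [280.3 187.4] [586.  62. 236.] [286.5 184.1]
40 [283.8 188.8] [595.  62. 231.] [290.4 185.8]
45 [287.1 190.4] [603.  63. 225.] [293.9 187.8]
50 [290.1 192.2] [610.  63. 218.] [297.1 190. ]
55 [292.9 194.1] [617.  64. 211.] [299.9 192.5]
60 [295.3 196.3] [623.  64. 203.] [302.3 195.1]
65 [297.3 198.6] [628.  64. 194.] [304.4 197.8]
70 [299.1 201.1] [633.  65. 185.] [306.  200.7]
[283.89830708 188.83703657]
```

Run:
```python
from h import *
a=cv2.resize(cv2.imread('pics/s2.png')[160:235,235:310],(600,600),interpolation=cv2.INTER_CUBIC)
for P in ([595,62,231],[584,62,237]):
    u=((proj('side',P)-[235,160])*8).astype(int);cv2.circle(a,tuple(map(int,u)),4,(0,255,0),1)
cv2.imwrite('pics/s2d.png',a)
```

```text
(no output)
```

View pics/s2d.png

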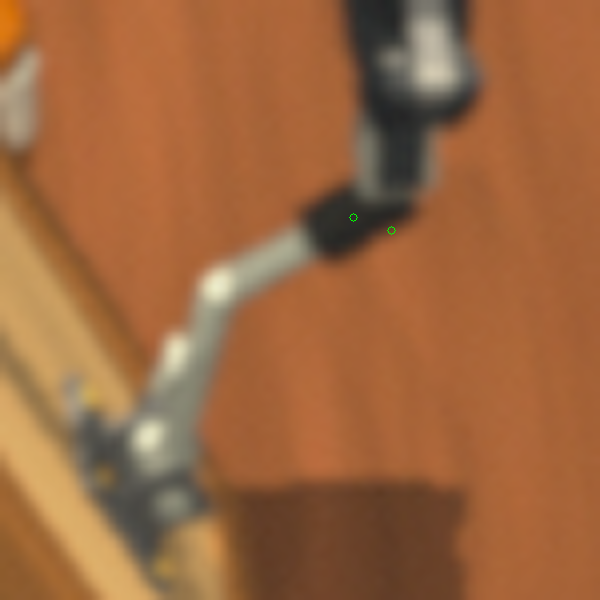

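```bash
python3 -m crank '[[-0.001,0,0.004,0,0],[-0.003,0,0.008,0,0],[-0.007,0,0.013,0,0],[-0.012,0,0.019,0,0]]'
python3 -m crank '[[-0.004,0,0.006,0,0],[-0.009,0,0.013,0,0],[-0.013,0,0.022,0,0],[-0.017,0,0.031,0,0]]'
python3 - <<'E'
from h import *
cams.capture('side')
for q in('hub','leg_foot','top_rail'):
    for d in spotter.spot_point('side',q)[:2]: print(q,round(d['conf'],2),(np.array(d['point'])*[560,420]).round(1))
E
```

```text
t: 7.4
position: [607.0, 62.3, 213.7]
orientation: [-3.141, 0.007, -3.083]
wrist_force: [-0.9, -0.2, -0.0]
finger_gap: -0.2
grasp_force: 0.1
t: 7.9
position: [620.6, 63.1, 179.4]
orientation: [-3.142, -0.001, -3.083]
wrist_force: [0.5, -0.7, -0.3]
finger_gap: 0.1
grasp_force: 0.0
hub 0.73 [253.8 214. ]
leg_foot 0.6 [298.2 203.5]
top_rail 0.91 [224.3 185.1]
```

Run:
```python
from h import *
p=[558,60,.06]
for f in (70,80,90,110,137): print(f,proj('side',M(p,legpt(np.radians(f),110,34))).round(1))
a=cv2.resize(snap('side','s3')[160:260,235:335],(600,600),interpolation=cv2.INTER_CUBIC)
cv2.imwrite('pics/s3c.png',a[:,:,::-1])
for q in('leg_foot',):
    for d in spotter.spot_point('side',q)[:2]: print(q,round(d['conf'],2),(np.array(d['point'])*[560,420]).round(1))
```

```text
70 [299.1 201.1]
80 [301.5 206.3]
90 [302.4 211.7]
110 [300.1 222.7]
137 [289.3 235.9]
leg_foot 0.87 [299.3 220.9]
```

View pics/s3c.png

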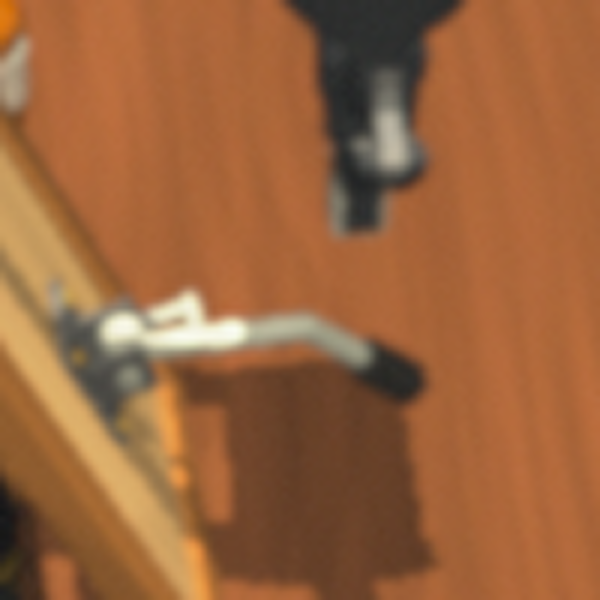

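```bash
python3 -m crank '[[0,0,-0.05,0,0],[0,0,-0.1,0,0.3],[0,0,-0.15,0,0.55],[0,0,-0.19,10,0.55],[0,0,-0.19,20,0.55],[0,0,-0.19,30,0.55],[0,0,-0.19,40,0.55],[0,0,-0.19,50,0.55],[0,0,-0.19,60,0.55],[0,0,-0.19,70,0.55]]'
python3 -m crank '[[0,0,0,10,0.55],[0,0,0,20,0.55],[0,0,0,20,0.55],[0,0,0,20,0.55]]'
python3 - <<'E'
from h import *
for c in ('side','top'):
  cams.capture(c)
  for q in('hub','leg_foot','top_rail'):
    for d in spotter.spot_point(c,q)[:1]: print(c,q,round(d['conf'],2),(np.array(d['point'])*[560,420]).round(1))
p=[558,60,.06]
for P in ([24,0,138],legpt(2.4,110,34),[0,0,278]): print(proj('side',M(p,P)),proj('top',M(p,P)))
E
python3 go.py 1.63 454,53.5,330 454,53.5,247
```

```text
t: 9.45
position: [620.7, 63.2, 371.0]
orientation: [3.141, 0.0, 1.973]
wrist_force: [-0.2, -0.1, -0.2]
finger_gap: 47.2
grasp_force: 0.0
t: 9.95
position: [620.8, 63.2, 370.8]
orientation: [3.141, 0.0, 1.633]
wrist_force: [0.2, -0.3, 0.4]
finger_gap: 46.9
grasp_force: 0.0
side hub 0.82 [256.3 216.1]
side leg_foot 0.68 [288.2 236. ]
side top_rail 0.88 [224.3 184.7]
top hub 0.8 [270.9 249.2]
top top_rail 0.75 [268.3 278.6]
[255.82538094 218.64911862] [270.00435948 247.65660712]
[289.00559022 236.08109523] [268.80139579 216.76041373]
[222.1578505  185.60836638] [270.8642338 279.9246892]
t 10.35 pos [620.8  63.2 370.5] rpy [-3.141  0.     1.63 ] turn 0.0 gap 47.2 F [ 0.1  1.  -0.3] j [-0.01  0.3   1.21 -0.    1.63 -0.07]
454,53.5,330 [ 0.0002 -0.1671  0.0405]
454,53.5,247 [ 0.0002 -0.1671  0.1235]
```

```bash
python3 -m crank '[[0,-0.055,0,0,0.55],[0,-0.11,0,0,0.55],[0,-0.165,0,0,0.55],[0,-0.165,0.04,0,0.55],[0,-0.165,0.075,0,0.55],[0,-0.165,0.075,0,0.55],[0,-0.165,0.075,0,0.55]]'
python3 - <<'E'
from h import *
a=cv2.resize(snap('side','s4')[110:230,170:290],(600,600),interpolation=cv2.INTER_CUBIC)
cv2.imwrite('pics/s4c.png',a[:,:,::-1])
E
python3 go.py 1.63 456,53.5,247
```

```text
t: 11.22
position: [457.0, 53.4, 296.7]
orientation: [3.14, 0.0, 1.63]
wrist_force: [-0.6, -0.4, 0.3]
finger_gap: 46.9
grasp_force: 0.0
t 11.28 pos [457.4  53.4 297. ] rpy [3.139 0.    1.63 ] turn -0.0 gap 46.9 F [ 0.2 -0.6  0.3] j [-0.03  0.08  1.67 -0.    1.4  -0.09]
456,53.5,247 [ 0.0002 -0.0015  0.05  ]
```

View pics/s4c.png

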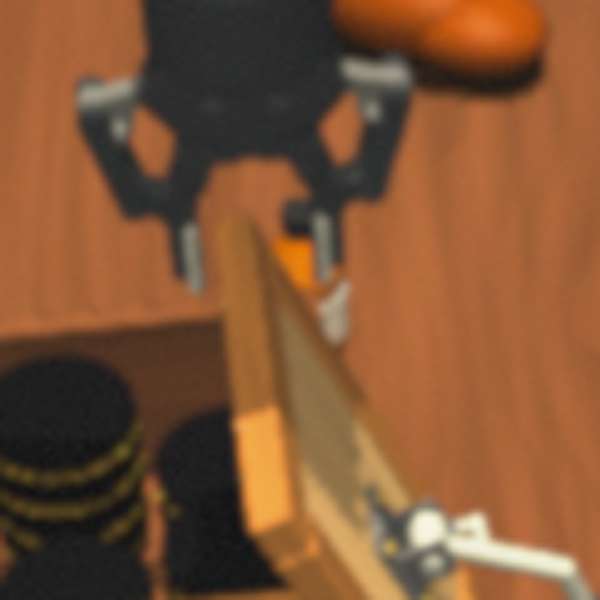

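```bash
python3 -m crank '[[0,0,0.02,0,0.55],[0,0,0.04,0,0.55],[0,0,0.05,0,0.55],[0,0,0.05,0,0.55]]'
python3 go.py 1.63 480,55,251 510,57,256 540,59,258 558,60,258
```

```text
t: 11.78
position: [456.4, 53.5, 245.8]
orientation: [-3.142, 0.0, 1.63]
wrist_force: [0.4, -1.4, -0.5]
finger_gap: 46.8
grasp_force: 0.0
t 11.78 pos [456.4  53.5 245.8] rpy [-3.142  0.     1.63 ] turn -0.0 gap 46.8 F [ 0.4 -1.4 -0.5] j [-0.03  0.12  1.75 -0.    1.27 -0.09]
480,55,251 [ 0.0001  0.0237 -0.0052]
510,57,256 [ 0.0004  0.0538 -0.0102]
540,59,258 [ 0.0006  0.0838 -0.0122]
558,60,258 [ 0.0005  0.1019 -0.0122]
```

```bash
python3 -m crank '[[0,0.01,-0.002,0,0.55],[0,0.022,-0.005,0,0.55],[0,0.034,-0.007,0,0.55],[0,0.046,-0.009,0,0.55],[0,0.058,-0.011,0,0.55],[0,0.069,-0.012,0,0.55],[0,0.079,-0.012,0,0.55],[0,0.087,-0.012,0,0.55],[0,0.094,-0.012,0,0.55],[0,0.1,-0.012,0,0.55]]'
python3 - <<'E'
from h import *
a=cv2.resize(snap('side','s5')[110:280,170:340],(600,600),interpolation=cv2.INTER_CUBIC)
cv2.imwrite('pics/s5c.png',a[:,:,::-1])
E
python3 go.py 1.63 558,60,258
```

```text
t: 13.02
position: [556.2, 59.4, 257.4]
orientation: [-3.141, 0.0, 1.63]
wrist_force: [1.0, 0.4, 0.5]
finger_gap: 47.1
grasp_force: 0.0
t 13.07 pos [557.   59.4 257.5] rpy [3.141 0.    1.63 ] turn -0.0 gap 47.2 F [ 1.5  0.3 -0.6] j [-0.02  0.26  1.53 -0.    1.35 -0.08]
558,60,258 [ 0.0006  0.001  -0.0005]
```

View pics/s5c.png

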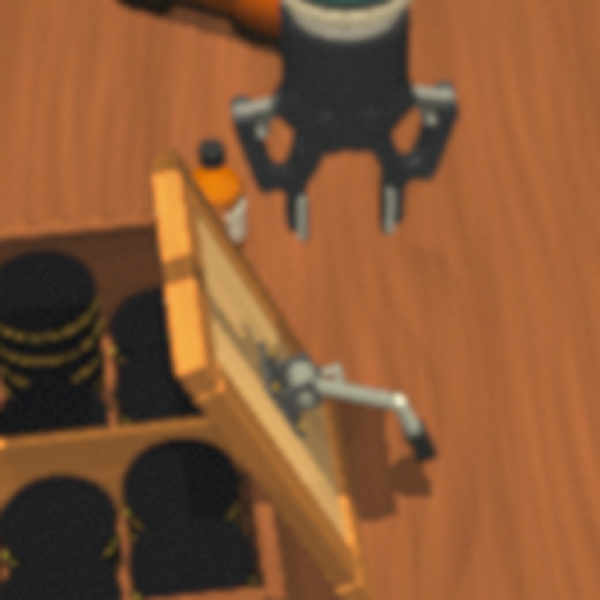

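```bash
python3 - <<'E'
from h import *
for z in(257,262,267,272): print(z,proj('side',[529,59,z]).round(1),proj('side',[585,59,z]).round(1))
for z in(297,302,307,312): print(z,proj('side',[430,53,z]).round(1))
print('seen', 170+303/3.53,110+238/3.53, 170+392/3.53,110+233/3.53, 's4',170+196/5,110+291/5)
E
sed -i "s/^for px.*/for px,P in ():/; s/^    obs *+=.*//" fit.py; sed -n 14,16p fit.py; sed -i "s/^for px,P in ():.*//" fit.py; sed -i "s/'leg_foot':\[58,0,248\]/'leg_foot':legpt(2.4,110,34)/;s/range(2)/range(3)/" fit.py; python3 fit.py; python3 go.py 1.63 620,63,257
```

```text
257 [255.4 182.8] [280.  181.8]
262 [255.3 181.2] [280.  180.2]
267 [255.3 179.6] [280.1 178.6]
272 [255.3 178. ] [280.1 177. ]
297 [210.  173.4]
302 [209.9 171.7]
307 [209.7 170. ]
312 [209.5 168.3]
seen 255.8356940509915 177.42209631728048 281.04815864022663 176.0056657223796 s4 209.2 168.2
for px,P in ():
f=lambda p:np.concatenate([proj(c,M([p[0],p[1],p[2]/100],P))-u for c,P,u in obs])
s=least_squares(f,[557,58,5],loss='soft_l1');p=[s.x[0],s.x[1],s.x[2]/100];print(p,s.fun.reshape(-1,2))
[np.float64(558.1741953049466), np.float64(60.736320177474916), np.float64(0.014310518826299358)] [[  0.149  -1.392]
 [  1.647   1.128]
 [  1.168  -0.987]
 [ -1.316   3.011]
 [ -2.572   0.81 ]
 [ -0.075  -0.384]
 [  3.215   2.304]
 [  1.988   0.617]
 [ -0.836   0.012]
 [ -0.355   1.716]
 [  1.759   3.018]
 [  0.364   3.515]
 [ -2.684   0.516]
 [  0.911 -28.241]]
top_rail [454.044  59.246 257.757]
hub [528.734  60.315 136.942]
leg_foot [613.359  61.526  58.883]
t 14.28 pos [555.9  59.4 257.5] rpy [-3.142  0.     1.63 ] turn -0.0 gap 46.9 F [-0.6  0.4  0.2] j [-0.02  0.26  1.54 -0.    1.35 -0.08]
620,63,257 [-0.0001  0.0642  0.0005]
```

```bash
python3 -m crank '[[0,0,-0.05,0,0.55],[0,-0.03,-0.07,0,0.55],[0,-0.08,-0.07,0,0.55],[0,-0.1,-0.05,0,0.55],[0,-0.1,-0.05,0,0.55],[0,-0.1,-0.01,0,0.55],[0,-0.1,0.015,0,0.55],[0,-0.1,0.03,0,0.55],[0,-0.1,0.03,0,0.55]]'
python3 go.py 1.63 456,54,228
```

```text
t: 15.4
position: [456.5, 53.4, 227.0]
orientation: [-3.14, -0.0, 1.63]
wrist_force: [-0.6, -0.1, -0.1]
finger_gap: 47.2
grasp_force: 0.0
t 15.4 pos [456.5  53.4 227. ] rpy [-3.14 -0.    1.63] turn -0.0 gap 47.2 F [-0.6 -0.1 -0.1] j [-0.03  0.14  1.77 -0.    1.23 -0.09]
456,54,228 [ 0.0006 -0.0004 -0.001 ]
```

```bash
python3 -m crank '[[0,0.008,0,0,0.55],[0,0.016,-0.002,0,0.55],[0,0.024,-0.004,0,0.55],[0,0.032,-0.006,0,0.55],[0,0.04,-0.008,0,0.55],[0,0.048,-0.01,0,0.55],[0,0.048,-0.01,0,0.55]]'
python3 - <<'E'
from h import *
for c in('side','top'):
    cams.capture(c)
    for q in('top_rail','hub'):
        for d in spotter.spot_point(c,q)[:1]: print(c,q,round(d['conf'],2),(np.array(d['point'])*[560,420]).round(1))
for l in (22,18,15,12,9,5,0):print(l,proj('side',M([558,60,.05],[0,0,278],np.radians(l))).round(1),proj('side',M([558,60,.05],[24,0,138],np.radians(l))).round(1))
E
```

```text
t: 16.27
position: [505.0, 56.3, 237.6]
orientation: [3.141, 0.0, 1.63]
wrist_force: [-1.0, -1.3, 0.1]
finger_gap: 46.8
grasp_force: 0.3
side top_rail 0.94 [239.2 178.9]
side hub 0.97 [262.6 214.6]
22 [222.1 185.3] [255.8 218.6]
18 [230.1 182.5] [259.7 217.8]
15 [236.2 180.7] [262.7 217.3]
12 [242.5 179.1] [265.7 216.9]
9 [248.9 177.8] [268.7 216.6]
5 [257.4 176.4] [272.7 216.4]
0 [268.1 175.2] [277.6 216.4]
```

```bash
python3 -m crank '[[0,0.008,-0.002,0,0.55],[0,0.016,-0.004,0,0.55],[0,0.024,-0.006,0,0.55],[0,0.032,-0.007,0,0.55],[0,0.039,-0.008,0,0.55],[0,0.045,-0.008,0,0.55],[0,0.05,-0.008,0,0.55],[0,0.053,-0.008,0,0.55],[0,0.053,-0.008,0,0.55]]'
python3 - <<'E'
from h import *
for c in('side',):
    cams.capture(c)
    for q in('top_rail','hub','mirror_feet'):
        for d in spotter.spot_point(c,q)[:1]: print(c,q,round(d['conf'],2),(np.array(d['point'])*[560,420]).round(1))
E
```

```text
t: 17.7
position: [557.0, 59.4, 245.4]
orientation: [-3.141, 0.0, 1.63]
wrist_force: [-0.8, -0.1, -0.7]
finger_gap: 47.1
grasp_force: 0.0
side top_rail 0.75 [263.9 175.3]
side hub 0.87 [277.4 214.6]
side mirror_feet 0.93 [267.4 249. ]
```

```bash
python3 -m crank '[[0,0.001,0,0,0.45],[0,0.001,0,0,0.35],[0,0.001,0,0,0.28],[0,0.001,0,0,0.2],[0,0.001,0,0,0.1],[0,0.001,0,0,0],[0,0.001,0,0,0],[0,0.001,0,0,0],[0,0.001,0,0,0]]'
python3 - <<'E'
from h import *
np.set_printoptions(precision=1,suppress=True)
p=[558,60,.05]
snap('top','t6')
a=cv2.resize(snap('side','s6')[110:280,190:360],(600,600),interpolation=cv2.INTER_CUBIC)
cv2.imwrite('pics/s6c.png',a[:,:,::-1])
for c in('side','top'):
    for q,P in(('top_rail',[0,0,278]),('hub',[24,0,138]),('mirror_feet',[0,0,0]),('leg_foot',legpt(2.4,110,34))):
        for d in spotter.spot_point(c,q)[:1]: print(c,q,round(d['conf'],2),(np.array(d['point'])*[560,420]).round(1),'plumb',proj(c,M(p,P,0)))
E
python3 go.py 1.63
```

```text
t: 19.02
position: [558.1, 59.5, 245.7]
orientation: [3.141, 0.0, 1.63]
wrist_force: [-0.4, 0.2, 3.4]
finger_gap: 19.2
grasp_force: 58.5
side top_rail 0.78 [269.6 177.1] plumb [268.1 175.2]
side hub 0.63 [274.1 215.8] plumb [277.6 216.4]
side mirror_feet 0.72 [265.2 251.3] plumb [267.5 252.5]
side leg_foot 0.64 [297.5 242.3] plumb [295.6 241.8]
top top_rail 0.79 [265.4 228.3] plumb [268. 230.]
top hub 0.57 [330.4 199.1] plumb [268.9 225.5]
top mirror_feet 0.82 [268.1 236.2] plumb [270.3 239.5]
t 19.52 pos [558.1  59.4 245.7] rpy [3.141 0.    1.63 ] turn -0.0 gap 19.0 F [-1.1  0.5  5.5] j [-0.02  0.27  1.55 -0.    1.32 -0.08]
```

View pics/s6c.png

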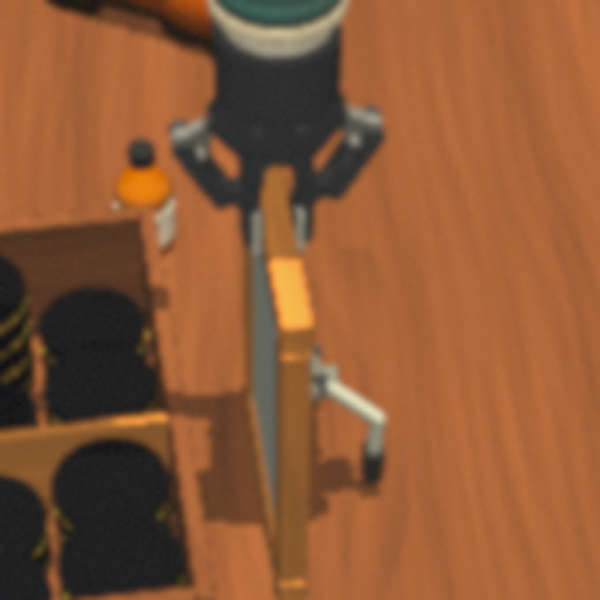

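```bash
python3 -m crank '[[0,0,0,0,0],[0,0,0,0,0],[0,0,0,0,0],[0,0,0,0,0],[0,0,0,0,0],[0,0,0,0,0]]'
python3 -c "
from station import workorder,status
print(status.get_obs()['grasp_force']);print(workorder.hand_in())"
```

```text
t: 20.27
position: [558.0, 59.4, 245.7]
orientation: [3.141, 0.0, 1.63]
wrist_force: [0.4, 0.3, 5.8]
finger_gap: 18.8
grasp_force: 58.8
58.80877196788788
the job is handed in; nothing more can be done
None
```

I've handed the job in: the kickstand is down at its stop and the mirror is upright on its feet, gripped by the top rail and clear of the box. The first try at lifting the rail slipped off without moving the mirror, the second held, and the run took about 20 s. The hand-in didn't return a verdict.

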